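# Re-hang the service plug and fold the empty hook away

### The job

The red-brown service plug hangs on one of the two folding hooks of the grey panel: swing the other, folded hook down and move the plug onto it, hanging freely by its loop. Then fold the emptied hook up against the panel and press it until it snaps into its spring clip and stays there by itself, pressing firmly but gently: the clips are set to different depths, so feel for the snap and do not ram the hook against its stop. Leave the loose things on the bench where they are.

Things in the scene. Friction and masses are not known exactly. Their poses are not given: they have to be found in the camera images.
- plug: Red-brown service plug, 50 x 62 x 70 mm, 0.2 to 0.36 kg. Origin: centre of its underside, z up. Base 50 x 62 mm to z = 16 mm, body 48 mm wide to z = 38 mm, then a square loop (see point plug_loop). Hanging on a hook, its origin is 59.5 mm below the hook's origin.
- plug_loop (a point): Middle of the plug's loop opening, 51 mm above its underside. The opening runs along the plug's x, is 42 mm wide (y) and goes from 38 to 63.5 mm above the underside. Loop outside: 54 mm wide in y (top bar 56 mm), 20 mm deep in x, top at 70 mm. To pass over a nub, lift the hanging plug 12.5 to 18 mm (15 is best).
- hook_a: Steel hook bracket, 36 x 50 mm, on the panel's front: the one the plug hangs on at the start, left or right. Origin: on the panel's front face, midway between its two lugs; x points into the panel, y left along it, z up. The hinge pin lies along y through x = -35 mm, z = 0. Spring clip (dark block, two sprung jaws, rubber stop): 75 mm above the pin, 35 wide, 14 high, out to x = -20 to -41 mm.
- hook_b: Steel hook bracket, 36 x 50 mm, on the panel's front: the other one, its peg folded up at the start. Origin: on the panel's front face, midway between its two lugs; x points into the panel, y left along it, z up. The hinge pin lies along y through x = -35 mm, z = 0. Spring clip (dark block, two sprung jaws, rubber stop): 75 mm above the pin, 35 wide, 14 high, out to x = -20 to -41 mm.
- peg_a: Steel peg of hook_a: round bar 8 mm thick, T-shaped end (see point peg_a_end). Origin on the hinge pin; -x runs along the bar, y along the pin. A nub on its +z side (up when level), 75 mm from the pin, has a 9 mm ball, centre 12 mm and top 16.5 mm above the bar's axis. A weak spring (1 N at the end) swings the peg level unless the clip holds its ball.
- peg_b: Steel peg of hook_b: round bar 8 mm thick, T-shaped end (see point peg_b_end). Origin on the hinge pin; -x runs along the bar, y along the pin. A nub on its +z side (up when level), 75 mm from the pin, has a 9 mm ball, centre 12 mm and top 16.5 mm above the bar's axis. A weak spring (1 N at the end) swings the peg level unless the clip holds its ball.
- peg_a_end (a point): Middle of the cross bar that forms the T-shaped end of hook_a's peg, the part to hold: 24 mm long along the pin's direction (y), 10 mm thick, its axis 112 mm from the hinge pin. When the peg is folded it stands 242 mm above the bench, 30 mm above the panel's top edge.
- peg_b_end (a point): Middle of the cross bar that forms the T-shaped end of hook_b's peg, the part to hold: 24 mm long along the pin's direction (y), 10 mm thick, its axis 112 mm from the hinge pin. When the peg is folded it stands 242 mm above the bench, 30 mm above the panel's top edge.
- fold_a (a joint): Fold angle (rad): 0 = level on its hinge stop, pointing out from the panel; about 1.57 = folded upright. This hook's clip is set up to 10 mm in or out, not measured: the ball snaps in and stops somewhere from 1.43 to 1.71. The snap needs about 4 to 8 N at the T-shaped end; just behind is the rubber stop: never more than 25 N on it (16 N at the T end).
- fold_b (a joint): Fold angle (rad) of hook_b's peg: 0 = level on its hinge stop, pointing out from the panel; about 1.57 = folded upright. It starts in its clip at about 1.57; pulling it out needs about 4 to 8 N towards the robot at the T-shaped end.
- panel: Grey upright panel, 300 mm wide, 212 mm high, 12 mm thick, fixed on the bench with a flat foot. Origin: bottom centre of its front face; x points into the panel, away from the robot, z up. The two hooks are 170 mm apart, their hinge pins 130 mm above the bench.
- busbar_0: Bystander: bent copper bus bar, 22 x 115 x 23 mm, lying on the bench. Origin: centre of its underside.
- hex_keys: Bystander: folding hex key set, 26 x 70 x 19 mm, lying on the bench. Origin: centre of its underside.
- grease_pot: Bystander: grey grease pot, 69 mm across, 66 mm high, standing on the bench. Origin: centre of its underside.
There are look-alikes about, which are no part of the job. Leave any green, pink or yellow look-alike of the plug alone.

How it is judged:
By the outcome, as a careful person would: the job done as asked, in the order asked, and still so for the second after the job is handed in, with the robot touching nothing.
It also fails if it takes over 72 s, if anything falls off the work surface, if the arm or the gripper's body presses on something with over 40 N, if the wrist force passes 120 N, or if a joint passes its speed limit or range.

### The arm

A 6-joint arm with a two-finger parallel gripper is mounted at the origin on the work surface; the furniture and walls round the work are solid. World frame = base frame: x ahead of the robot, y to its left, z up, the work surface at z = 0. Lengths are in m, angles in rad, forces in N, time in s.
With the tool pointing down it reaches from about 0.325 to 0.9 m from the base axis. Payload 6.1 kg.
Tool frame: the origin (TCP) lies on the centre line of the jaws, within the pads' length; the fingertips stand ctrl.tip_reach ahead of it and the grasp point (between the pads) lies 8 mm behind it (ctrl.tip_reach is the distance from the TCP to the fingertips, in m); z points along the fingers, y is the line along which they close (so a half turn about z gives the same grasp; the last joint's range is limited). The gripper opens to 85 mm and grips with 20 to 120 N. Pads are 22 mm wide; open, the fingers measure 114 mm over their backs; the gripper's body (76 mm by 85 mm) begins 54 mm behind the grasp point. The pads swing forward as they close: fully open they stand 13 mm farther back than shut.
Start: joints at [1.075, 0.22, 1.526, -0, 1.395, -0.126], TCP at [0.226, 0.583, 0.242] pointing down, gripper open.
Joint ranges: [-2.98, 2.98], [-0.91, 2.08], [0.09, 2.57], [-1.24, 4.39], [0.2, 2.65], [-2.68, 2.68]. Speed limits (rad/s): [2.57, 2.57, 3.01, 3.14, 3.14, 3.14].

### API

Orientations are given as a rotation vector (axis times angle).
In Python, from station import ctrl gives the robot as it stands. The module is installed in compiled form; this text tells all that it offers.
- The arm moves only by the shell command python3 -m crank 'ROWS' [FORCE]. ROWS is JSON, a list that holds one entry, the list of rows, each a list of 5 numbers: the opening, from 0 (shut) to 1 (fully open), then the shift along the tool's x, y, z in m, then the turn about the tool's z in rad. In form: [[[gripper, dx, dy, dz, roll], ...]]. A call has 1 to 5 rows; each row is the pose to reach, as a shift and turn from the pose commanded when the call began, along the tool's axes at that moment; what a row does not reach only later rows make up. A row lasts 1/10 s, in which the tool goes at most 50 mm and 8.59 degrees, less where a joint would pass 70% of its speed; a pose out of reach is approached as far as the arm can. A call with a gripper value outside its range is refused whole. The fingers move at their own pace and stop on an object; FORCE is the grip in N (left out, the last holds). Time passes only in rows, so rows that repeat a pose let the fingers close. It gives the time, the measured TCP pose, the force, the opening and the grip force at its end, in the units of the state.
- ctrl.observe(): the state, without advancing time (a new reading comes with each control period).
- ctrl.snapshot(name): name is "scene" or "top" or "wrist"; returns (picture, depth): 400x640x3 uint8, red, green, blue; 400x640 float32, m along the optical axis (not along the pixel's ray), 0 where there is no reading.
- ctrl.get_calibration(name): a dict with "fx", "fy", "cx", "cy" (pixels), "world_from_camera" (4x4, takes a point from camera to world coordinates); the wrist camera has in their place "hand_eye" (4x4, takes a point from camera to tool coordinates, whose origin is the TCP and whose axes are the flange's). Camera axes: x right, y up, looking along -z (the intrinsics and any distortion apply to the point x, -y, -z); pixel columns grow to the right and rows downward; lengths in m; the calibration is good to about 2 mm. A picture is of the moment at which its call begins: read the wrist's pose just before it. get_calibration takes no time and is no camera call.
- ctrl.close_job(): hands the job in; it is judged then, once.
Trained networks look in the newest picture that a camera, given by its name, has taken for a name from the list of things; names that differ only in an ending like _2 or _b are one class to them, and where a whole thing is asked for, a point or a joint stands for the part that bears it (a point fixed in the world has none). Each returns a list of dicts, best first, with "p" (0 to 1); they miss things now and then, are a little off and sometimes report something else, mostly with a low value. They report only what shows in the picture. A call takes as long as a camera call. They do not tell look-alikes from the thing itself.
- ctrl.boxes_of(label, camera): "pixel" ([column, row] in pixels, amid what is visible of it).
- ctrl.cut_out(label, camera): "mask" (400x640 bool, what is visible of it) and "pixel" ([column, row] in pixels, amid what is visible of it).
- ctrl.tip_of(label, camera): "pixel" ([column, row] in pixels: a listed point, or the origin of a listed thing).
The state is a dict: "time_s": time; "qpos": joint angles; "joint_vel": joint speeds; "tau": joint torques, N m; "position": TCP position; "ee_rot": TCP orientation; "wrist_force": force on the tool from outside, world axes, zero at the start; "moment": the same for the moment, N m; "finger_gap": finger opening in m; "grasp_force": force on a finger pad.
Only numpy, scipy, OpenCV 4.12 (cv2) and the standard library are available. Lean on these libraries where they do the work, as an engineer would, in place of code of your own. Each camera call takes 0.05 s, during which the arm holds its last target. There are 200 camera calls.

## Working session

There is one attempt and no reset: what is moved stays moved. The work goes in short steps, Python scripts to look and compute and a shell command to move; the robot and the scene stay as the last step left them, time stands still between calls to the robot, and variables do not carry over. Pictures are saved under pics/ and viewed, at most 10 in all, crops included, and the job is handed in when it is done.

```bash
mkdir -p pics
cat > h.py <<'E'
import numpy as np, cv2
from scipy.spatial.transform import Rotation as R
from station import ctrl
def T_wc(cam):
    c=ctrl.get_calibration(cam)
    if cam!="wrist": return c,np.array(c["world_from_camera"])
    s=ctrl.observe(); T=np.eye(4); T[:3,:3]=R.from_rotvec(s["ee_rot"]).as_matrix(); T[:3,3]=s["position"]
    return c,T@np.array(c["hand_eye"])
def w(px,depth,c,T,r=2):
    u,v=int(round(px[0])),int(round(px[1])); p=depth[max(v-r,0):v+r+1,max(u-r,0):u+r+1]; p=p[p>0]
    if len(p)==0: return None
    d=np.median(p)
    return (T@[(px[0]-c["cx"])/c["fx"]*d,-(px[1]-c["cy"])/c["fy"]*d,-d,1])[:3]
def save(n,im): cv2.imwrite("pics/"+n,cv2.cvtColor(im,cv2.COLOR_RGB2BGR))
E
python3 - <<'E'
from h import *
np.set_printoptions(precision=4,suppress=True)
s=ctrl.observe(); print(s, ctrl.tip_reach)
for cam in ["scene","top"]:
    c,T=T_wc(cam); im,d=ctrl.snapshot(cam); save(cam+"1.png",im)
    print(cam,c.keys(),T[:3,3])
    for l in ["plug","plug_loop","hook_a","peg_a_end","panel"]:
        for q in ctrl.tip_of(l,cam)[:4]: print(l,round(q["p"],2),np.array(q["pixel"]).round(),w(q["pixel"],d,c,T))
E
```

```text
{'time_s': 0.0, 'qpos': array([ 1.0749,  0.2213,  1.5276,  0.    ,  1.3947, -0.1261]), 'joint_vel': array([-0.001 ,  0.0013, -0.0001,  0.0011,  0.0012,  0.0026]), 'tau': array([ -0.001 , -49.6895, -38.9396,  -0.0003,   0.0111,  -0.    ]), 'position': array([0.2256, 0.5822, 0.2412]), 'ee_rot': array([-0.5774, -3.0874,  0.003 ]), 'wrist_force': array([-0.3419, -0.3085, -0.7652]), 'moment': array([ 0.0399, -0.0126,  0.0143]), 'grasp_force': 0.0, 'finger_gap': 0.08538198099408355} 0.011
scene dict_keys(['fx', 'fy', 'cx', 'cy', 'world_from_camera']) [-0.1102 -0.8403  0.6813]
plug 0.95 [196. 212.] [0.3627 0.156  0.0096]
plug 0.8 [318. 206.] [ 0.5297 -0.1006  0.087 ]
plug 0.73 [220. 237.] [0.3487 0.0212 0.0139]
plug 0.56 [349. 256.] [ 0.5286 -0.2077  0.0147]
plug_loop 0.91 [322. 187.] [ 0.5493 -0.0889  0.1238]
plug_loop 0.81 [220. 216.] [0.4016 0.1122 0.0035]
plug_loop 0.69 [347. 236.] [ 0.5905 -0.1353  0.0007]
plug_loop 0.56 [191. 193.] [0.3757 0.2004 0.0378]
hook_a 0.58 [347. 170.] [ 0.6281 -0.0866  0.1393]
hook_a 0.56 [302. 146.] [0.6258 0.0768 0.14  ]
peg_a_end 0.46 [295. 191.] [ 0.4823 -0.0788  0.131 ]
panel 0.85 [321. 204.] [ 0.5376 -0.1037  0.0917]
top dict_keys(['fx', 'fy', 'cx', 'cy', 'world_from_camera']) [ 0.3609 -0.0968  1.2257]
plug 0.8 [275. 262.] [0.3513 0.0369 0.0694]
plug 0.69 [323. 185.] [ 0.5435 -0.0862  0.1405]
plug 0.56 [362. 195.] [ 0.5318 -0.1903  0.0701]
plug 0.55 [222. 256.] [0.3628 0.1836 0.04  ]
plug_loop 0.92 [274. 260.] [0.3544 0.0373 0.0714]
plug_loop 0.86 [218. 252.] [0.3727 0.1856 0.0714]
plug_loop 0.64 [318. 183.] [ 0.549  -0.0726  0.1409]
hook_a 0.76 [323. 153.] [ 0.6238 -0.084   0.1497]
hook_a 0.74 [258. 153.] [0.6228 0.0804 0.1471]
peg_a_end 0.59 [322. 210.] [ 0.4824 -0.0841  0.1335]
panel 0.75 [291. 164.] [0.6266 0.0056 0.0101]
```

View pics/scene1.png

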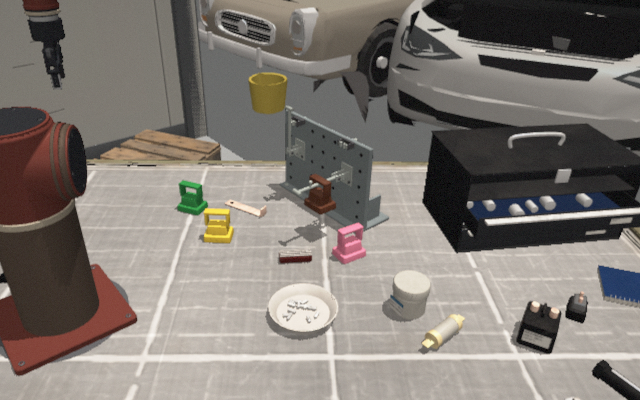

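View pics/top1.png

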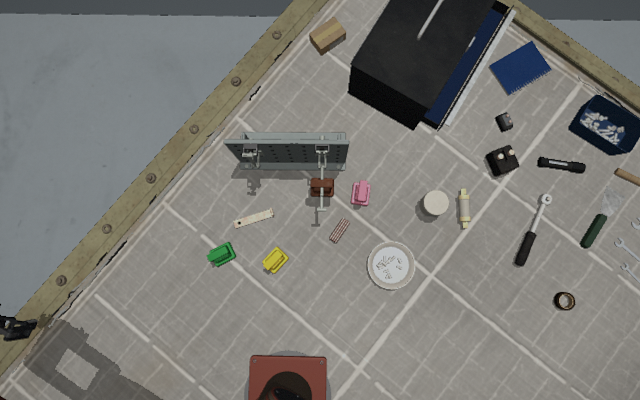

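Run:
```python
from h import *
np.set_printoptions(precision=4,suppress=True)
for cam in ["top","scene"]:
    c,T=T_wc(cam); im,d=ctrl.snapshot(cam)
    vv,uu=np.mgrid[0:400,0:640]; ok=d>0
    P=np.stack([(uu-c["cx"])/c["fx"]*d,-(vv-c["cy"])/c["fy"]*d,-d],-1)@T[:3,:3].T+T[:3,3]
    np.save(cam+"P.npy",P)
    x,y,z=P[...,0],P[...,1],P[...,2]
    if cam=="top":
        m=ok&(abs(z-.212)<.006)&(x>.55)&(x<.75)&(abs(y)<.25); q=P[m]; print("paneltop",m.sum(),q.mean(0),q.min(0),q.max(0))
        print(np.polyfit(q[:,1],q[:,0],1))
    m=ok&(z>.228)&(x>.5)&(x<.75)&(abs(y)<.25); q=P[m]; print("fold end",m.sum(),q.mean(0) if m.any() else 0, np.c_[q.min(0),q.max(0)] if m.any() else 0)
    m=ok&(z>.12)&(z<.16)&(x>.45)&(x<.515)&(abs(y+.085)<.06); q=P[m]; print("T end",m.sum(),q.mean(0), np.c_[q.min(0),q.max(0)])
    m=ok&(z>.1)&(z<.2)&(x>.515)&(x<.575)&(abs(y+.085)<.06); q=P[m]; print("loop",m.sum(),q.mean(0), np.c_[q.min(0),q.max(0)])
c=ctrl.get_calibration("wrist"); print(np.array(c["hand_eye"]))
```

```text
paneltop 865 [0.6314 0.0086 0.2118] [ 0.5903 -0.1444  0.206 ] [0.6513 0.1542 0.2173]
[-0.0191  0.6315]
fold end 56 [0.5931 0.088  0.2458] [[0.5881 0.5987]
 [0.0764 0.0998]
 [0.2281 0.2541]]
T end 69 [ 0.4924 -0.0822  0.1338] [[ 0.4791  0.515 ]
 [-0.0924 -0.0723]
 [ 0.129   0.1392]]
loop 287 [ 0.5451 -0.0809  0.1326] [[ 0.5157  0.5741]
 [-0.1086 -0.0533]
 [ 0.1007  0.149 ]]
fold end 49 [0.5923 0.0858 0.2402] [[0.5876 0.5972]
 [0.0737 0.1023]
 [0.2283 0.2474]]
T end 84 [ 0.4912 -0.0845  0.1308] [[ 0.4779  0.515 ]
 [-0.0967 -0.0698]
 [ 0.1246  0.1352]]
loop 455 [ 0.5443 -0.0872  0.1237] [[ 0.5151  0.5749]
 [-0.1113 -0.0531]
 [ 0.1003  0.1468]]
[[ 0.0001  0.9544  0.2984  0.0763]
 [ 1.     -0.0003  0.0007 -0.0007]
 [ 0.0008  0.2984 -0.9544 -0.1324]
 [ 0.      0.      0.      1.    ]]
```

The scene view shows the plug on the near, right-hand hook (px 318,195). The folded left hook's T end stands above the panel at about px (293,120), with the panel and pink, yellow and green look-alikes around it. The top view agrees: peg a's T end is at (322,210) and the folded hook at (250,153).

```bash
cat >> h.py <<'E'
YAW=0.019
def go(x,y,z,yaw=YAW):
    "tool-frame shift and roll from the measured pose to a downward pose, tool x = -panel x"
    s=ctrl.observe(); M=R.from_rotvec(s["ee_rot"]).as_matrix()
    d=M.T@(np.array([x,y,z])-s["position"])
    t=np.arctan2(M[1,0],M[0,0]); roll=-((np.pi+yaw-t+np.pi)%(2*np.pi)-np.pi)
    print("shift",d.round(4),"roll",round(roll,4),"pos",s["position"].round(4),"F",s["wrist_force"].round(1),"tilt",M[:,2].round(4))
E
python3 - <<'E'
from h import *
np.set_printoptions(precision=4,suppress=True)
go(.592,.087,.30)
P=np.load("topP.npy"); x,y,z=[P[...,i] for i in range(3)]
def st(n,m): q=P[m]; print(n,m.sum(),q.mean(0),np.percentile(q,[3,97],axis=0))
st("looptop",(abs(z-.141)<.004)&(abs(y+.083)<.032)&(abs(x-.545)<.03))
st("looptop sides",(abs(z-.141)<.004)&(abs(y+.083)<.032)&(abs(y+.083)>.012)&(abs(x-.545)<.03))
st("nub",(z>.143)&(z<.16)&(abs(y+.083)<.01)&(abs(x-.52)<.014))
st("T",(z>.125)&(z<.145)&(abs(y+.083)<.02)&(x<.495)&(x>.47))
st("clip_a",(z>.204)&(z<.218)&(abs(y+.083)<.02)&(x<.618)&(x>.55))
st("clip_b",(z>.204)&(z<.218)&(abs(y-.087)<.02)&(x<.618)&(x>.55))
E
```

```text
shift [-0.5205 -0.3299 -0.0577] roll -0.3888 pos [0.2259 0.5827 0.2423] F [-0.2  0.5  0.1] tilt [-0.  0. -1.]
looptop 169 [ 0.5482 -0.08    0.1411] [[ 0.5393 -0.1062  0.1376]
 [ 0.5573 -0.0536  0.144 ]]
looptop sides 94 [ 0.5487 -0.0781  0.141 ] [[ 0.5394 -0.1063  0.1376]
 [ 0.5572 -0.0535  0.1439]]
nub 9 [ 0.5198 -0.082   0.1469] [[ 0.5163 -0.0843  0.1453]
 [ 0.5231 -0.0793  0.149 ]]
T 44 [ 0.4848 -0.0823  0.1343] [[ 0.4792 -0.0924  0.13  ]
 [ 0.4941 -0.0723  0.1381]]
clip_a 33 [ 0.6117 -0.0821  0.2106] [[ 0.6079 -0.0973  0.2041]
 [ 0.6161 -0.0665  0.2143]]
clip_b 60 [0.6091 0.0858 0.2101] [[0.5905 0.0718 0.2048]
 [0.6177 0.1045 0.2152]]
```

```bash
python3 -m crank '[[[1,-0.02,-0.012,-0.058,-0.1],[1,-0.06,-0.038,-0.058,-0.2],[1,-0.10,-0.063,-0.058,-0.3],[1,-0.14,-0.089,-0.058,-0.389],[1,-0.18,-0.114,-0.058,-0.389]]]' 30; python3 -c "
from h import *
go(.575,.087,.30)"
```

```text
time_s: 1.2
position: [0.3533, 0.4099, 0.3008]
ee_rot: [-0.035, 3.141, 0.001]
wrist_force: [0.8, 0.9, -0.1]
finger_gap: 0.0851
grasp_force: 0.0
shift [-0.2145 -0.3277  0.0008] roll 0.0032 pos [0.3533 0.4099 0.3008] F [ 0.8  0.9 -0.1] tilt [ 9.e-04  6.e-04 -1.e+00]
```

```bash
python3 -m crank '[[[1,-0.025,-0.041,0,0],[1,-0.052,-0.082,0,0],[1,-0.08,-0.123,0,0],[1,-0.107,-0.164,0,0],[1,-0.134,-0.205,0,0]]]'; python3 -m crank '[[[1,-0.025,-0.04,0,0],[1,-0.05,-0.08,0,0],[1,-0.08,-0.122,0,0.003],[1,-0.08,-0.122,0,0.003],[1,-0.08,-0.122,0,0.003]]]'
python3 - <<'E'
from h import *
np.set_printoptions(precision=4,suppress=True)
go(.592,.087,.236)
c,T=T_wc("wrist"); im,d=ctrl.snapshot("wrist"); save("w1.png",im)
for q in ctrl.tip_of("peg_b_end","wrist")[:3]: print(q["p"],q["pixel"],w(q["pixel"],d,c,T))
vv,uu=np.mgrid[0:400,0:640]
P=np.stack([(uu-c["cx"])/c["fx"]*d,-(vv-c["cy"])/c["fy"]*d,-d],-1)@T[:3,:3].T+T[:3,3]
x,y,z=[P[...,i] for i in range(3)]
m=(d>0)&(z>.226)&(z<.26)&(abs(y-.087)<.03)&(abs(x-.592)<.03); q=P[m]; print(m.sum(),q.mean(0),np.percentile(q,[3,97],axis=0))
E
```

```text
time_s: 1.7
position: [0.4913, 0.2072, 0.3007]
ee_rot: [-0.03, 3.141, 0.001]
wrist_force: [0.5, 0.9, 0.4]
finger_gap: 0.0856
grasp_force: 0.0
time_s: 2.2
position: [0.5731, 0.0874, 0.2999]
ee_rot: [0.021, -3.141, -0.0]
wrist_force: [-0.7, 0.6, 0.4]
finger_gap: 0.0854
grasp_force: 0.0
shift [-0.019  -0.0007  0.0639] roll -0.0055 pos [0.5731 0.0874 0.2999] F [-0.7  0.6  0.4] tilt [-0.0008  0.0003 -1.    ]
0.88 [326.5, 254.2] [0.5911 0.0896 0.2449]
0.39 [337.3, 71.9] [0.4656 0.1036 0.0047]
661 [0.5931 0.0878 0.2442] [[0.59   0.0767 0.2287]
 [0.598  0.0988 0.2481]]
```

View pics/w1.png

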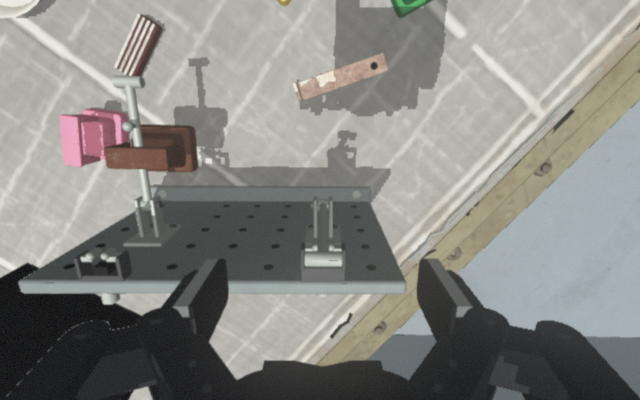

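The wrist view shows the folded T end at px (325,258), between the open fingers. I'll descend on it and grip its ends.

```bash
python3 -m crank '[[[1,-0.019,0,0.02,0],[1,-0.019,0,0.045,-0.005],[1,-0.019,0,0.064,-0.005],[1,-0.019,0,0.064,-0.005],[0.15,-0.019,0,0.064,-0.005]]]' 25; python3 -m crank '[[[0.15,0,0,0,0],[0.15,0,0,0,0],[0.15,0,0,0,0],[0.15,0,0,0,0],[0.15,0,0,0,0]]]'
```

```text
time_s: 2.8
position: [0.5912, 0.0901, 0.2368]
ee_rot: [0.036, -3.141, -0.0]
wrist_force: [-0.4, 1.4, 0.4]
finger_gap: 0.0732
grasp_force: 0.0
time_s: 3.3
position: [0.5925, 0.0882, 0.2376]
ee_rot: [-0.033, 3.139, -0.001]
wrist_force: [1.0, -3.2, 5.4]
finger_gap: 0.0233
grasp_force: 24.7
```

```bash
python3 -m crank '[[[0.15,0.006,0,0,0],[0.15,0.012,0,0.001,0],[0.15,0.019,0,0.002,0],[0.15,0.030,0,0.004,0],[0.15,0.041,0,0.008,0]]]'; python3 -m crank '[[[0.15,0.020,0,0.010,0],[0.15,0.037,0,0.024,0],[0.15,0.052,0,0.041,0],[0.15,0.062,0,0.061,0],[0.15,0.067,0,0.076,0]]]'; python3 -m crank '[[[0.15,0.003,0,0.012,0],[0.15,0.004,0,0.018,0],[0.15,0.004,0,0.018,0],[0.8,0.004,0,0.018,0],[0.8,0.004,0,0.018,0]]]'
```

```text
time_s: 3.8
position: [0.5508, 0.0878, 0.229]
ee_rot: [-0.033, 3.14, -0.0]
wrist_force: [-0.0, -1.5, 1.6]
finger_gap: 0.0231
grasp_force: 25.1
time_s: 4.3
position: [0.4823, 0.087, 0.151]
ee_rot: [0.033, -3.14, -0.002]
wrist_force: [1.6, 0.2, -0.6]
finger_gap: 0.0231
grasp_force: 25.6
time_s: 4.8
position: [0.4804, 0.0863, 0.135]
ee_rot: [-0.033, 3.14, -0.001]
wrist_force: [0.5, -0.2, 0.4]
finger_gap: 0.0514
grasp_force: 0.0
```

```bash
python3 -m crank '[[[1,0,0,-0.04,0],[1,0,0,-0.09,0],[1,-0.01,-0.04,-0.11,0],[1,-0.03,-0.08,-0.115,0],[1,-0.05,-0.12,-0.115,0]]]'; python3 -m crank '[[[1,-0.01,-0.04,0,0],[1,-0.01,-0.048,0,0],[1,-0.01,-0.048,0,0]]]';  python3 - <<'E'
from h import *
np.set_printoptions(precision=4,suppress=True)
go(.546,-.082,.25)
c,T=T_wc("wrist"); im,d=ctrl.snapshot("wrist"); save("w2.png",im)
for l in ["plug_loop","peg_a_end"]:
  for q in ctrl.tip_of(l,"wrist")[:3]: print(l,q["p"],q["pixel"],w(q["pixel"],d,c,T))
vv,uu=np.mgrid[0:400,0:640]
P=np.stack([(uu-c["cx"])/c["fx"]*d,-(vv-c["cy"])/c["fy"]*d,-d],-1)@T[:3,:3].T+T[:3,3]
x,y,z=[P[...,i] for i in range(3)]
r=im[...,0].astype(int)-im[...,1]>35
def st(n,m):
  q=P[m&(d>0)]; print(n,len(q),q.mean(0),np.percentile(q,[2,98],axis=0))
  return q
q=st("loop",r&(z>.133)&(z<.150)&(abs(y+.083)<.035)&(abs(x-.546)<.025))
print(cv2.minAreaRect((q[:,:2]*1000).astype(np.float32)))
st("nub",(z>.1435)&(z<.16)&(abs(y+.083)<.01)&(abs(x-.52)<.012)&~r)
st("T",(z>.120)&(z<.145)&(abs(y+.083)<.03)&(x<.491)&(x>.45))
E
```

```text
time_s: 5.3
position: [0.5342, -0.034, 0.2525]
ee_rot: [-0.035, 3.136, -0.002]
wrist_force: [0.5, 0.4, -0.5]
finger_gap: 0.0859
grasp_force: 0.0
time_s: 5.6
position: [0.5434, -0.0817, 0.2494]
ee_rot: [0.029, -3.141, 0.0]
wrist_force: [0.7, 0.3, -0.2]
finger_gap: 0.0857
grasp_force: 0.0
shift [-0.0026 -0.0003 -0.0006] roll -0.0006 pos [ 0.5434 -0.0817  0.2494] F [ 0.7  0.3 -0.2] tilt [-0.0002 -0.0001 -1.    ]
plug_loop 0.89 [217.2, 171.7] [ 0.5371 -0.1846  0.0713]
plug_loop 0.81 [323.9, 199.6] [ 0.542  -0.0812  0.1405]
peg_a_end 0.95 [322.4, 123.2] [ 0.4847 -0.0834  0.1346]
loop 7 [ 0.5545 -0.0837  0.1415] [[ 0.5497 -0.0971  0.1405]
 [ 0.5576 -0.0697  0.1421]]
((555.300537109375, -82.87142181396484), (7.174036502838135, 28.507692337036133), 12.112736701965332)
nub 93 [ 0.5214 -0.083   0.1455] [[ 0.5182 -0.0868  0.1439]
 [ 0.5254 -0.0794  0.1472]]
T 436 [ 0.4848 -0.0834  0.1339] [[ 0.4802 -0.0948  0.1313]
 [ 0.4904 -0.072   0.1358]]
```

View pics/w2.png

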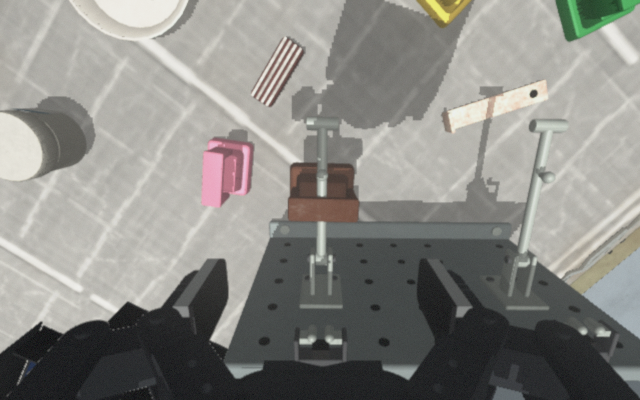

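```bash
python3 -m crank '[[[1,0,-0.001,0.05,0],[1,0,-0.001,0.095,0],[1,0,-0.001,0.12,0],[1,0,-0.001,0.136,0],[1,0,-0.001,0.136,0]]]' 40; python3 -m crank '[[[0.5,0,0,0,0],[0.5,0,0,0,0],[0.5,0,0,0,0],[0.5,0,0,0,0],[0.5,0,0,0,0]]]'
```

```text
time_s: 6.25
position: [0.541, -0.079, 0.1105]
ee_rot: [0.036, -3.136, -0.003]
wrist_force: [-1.0, 0.2, -0.2]
finger_gap: 0.0854
grasp_force: 0.0
time_s: 6.75
position: [0.5445, -0.0811, 0.115]
ee_rot: [-0.033, 3.139, -0.0]
wrist_force: [-0.1, 2.3, 7.0]
finger_gap: 0.055
grasp_force: 41.6
```

```bash
python3 -m crank '[[[0.5,0,0,-0.005,0],[0.5,0,0,-0.010,0],[0.5,0,0,-0.015,0],[0.5,0,0,-0.015,0],[0.5,0,0,-0.015,0]]]';  python3 - <<'E'
from h import *
np.set_printoptions(precision=4,suppress=True)
c,T=T_wc("wrist"); im,d=ctrl.snapshot("wrist"); save("w3.png",im)
vv,uu=np.mgrid[0:400,0:640]
P=np.stack([(uu-c["cx"])/c["fx"]*d,-(vv-c["cy"])/c["fy"]*d,-d],-1)@T[:3,:3].T+T[:3,3]
x,y,z=[P[...,i] for i in range(3)]
hsv=cv2.cvtColor(im,cv2.COLOR_RGB2HSV); r=((hsv[...,0]<14)|(hsv[...,0]>172))&(hsv[...,1]>90)
def st(n,m):
  q=P[m&(d>0)]; print(n,len(q),q.mean(0),np.percentile(q,[2,50,98],axis=0))
st("loop",r&(z>.13)&(z<.17)&(abs(y+.083)<.035)&(abs(x-.546)<.025))
st("nub",(z>.14)&(z<.16)&(abs(y+.083)<.01)&(abs(x-.52)<.012)&~r)
st("T",(z>.120)&(z<.145)&(abs(y+.083)<.03)&(x<.491)&(x>.45))
E
```

```text
time_s: 7.25
position: [0.5432, -0.0813, 0.1282]
ee_rot: [0.033, -3.141, 0.0]
wrist_force: [-0.6, -0.4, -3.1]
finger_gap: 0.0546
grasp_force: 42.7
loop 5267 [ 0.5478 -0.0799  0.1534] [[ 0.5393 -0.1076  0.1493]
 [ 0.5477 -0.0788  0.1536]
 [ 0.5578 -0.056   0.155 ]]
nub 398 [ 0.5208 -0.0831  0.1452] [[ 0.5176 -0.0869  0.1418]
 [ 0.5206 -0.0832  0.1454]
 [ 0.5252 -0.0793  0.1474]]
T 1612 [ 0.4848 -0.0834  0.1342] [[ 0.4803 -0.0949  0.1307]
 [ 0.4846 -0.0834  0.1345]
 [ 0.4903 -0.0722  0.1362]]
```

View pics/w3.png

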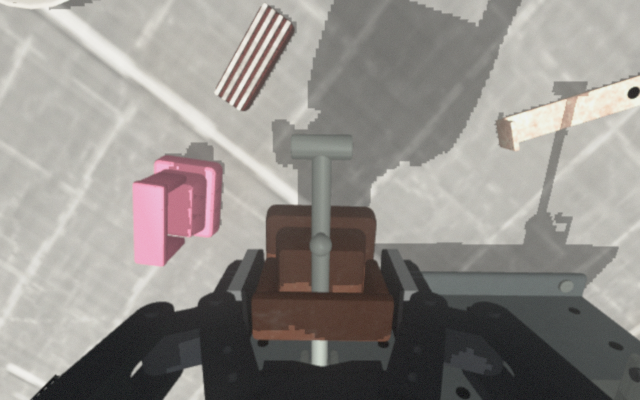

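The plug is held between the pads (loop top at px 320,290). The nub is at (320,243) and the T end at (322,147), so the peg runs through the loop. The loop top measures about 13.5 mm of lift, so I'll add 2 mm and slide out.

```bash
python3 -m crank '[[[0.5,0,-0.002,-0.002,0],[0.5,0.005,-0.002,-0.002,0],[0.5,0.012,-0.002,-0.002,0],[0.5,0.019,-0.002,-0.002,0],[0.5,0.026,-0.002,-0.002,0]]]'; python3 -c "
from h import *
go(.543,-.083,.130)"
```

```text
time_s: 7.8
position: [0.5165, -0.0837, 0.1301]
ee_rot: [0.033, -3.141, -0.0]
wrist_force: [0.1, 0.8, -3.4]
finger_gap: 0.0551
grasp_force: 42.7
shift [-0.0265  0.0001  0.0001] roll 0.0022 pos [ 0.5165 -0.0837  0.1301] F [ 0.1  0.8 -3.4] tilt [-4.e-04  1.e-04 -1.e+00]
```

```bash
python3 -m crank '[[[0.5,0.012,0,0,0],[0.5,0.025,0,0,0],[0.5,0.038,0,0,0],[0.5,0.055,0,0,0],[0.5,0.075,0,0,0]]]'; python3 -m crank '[[[0.5,0.003,0.03,0,0],[0.5,0.003,0.07,0,0],[0.5,0.003,0.11,0,0],[0.5,0.003,0.15,0,0],[0.5,0.003,0.17,0,0]]]';  python3 - <<'E'
from h import *
np.set_printoptions(precision=4,suppress=True)
go(.45,.087,.130)
c,T=T_wc("wrist"); im,d=ctrl.snapshot("wrist"); save("w4.png",im)
vv,uu=np.mgrid[0:400,0:640]
P=np.stack([(uu-c["cx"])/c["fx"]*d,-(vv-c["cy"])/c["fy"]*d,-d],-1)@T[:3,:3].T+T[:3,3]
x,y,z=[P[...,i] for i in range(3)]
hsv=cv2.cvtColor(im,cv2.COLOR_RGB2HSV); r=((hsv[...,0]<14)|(hsv[...,0]>172))&(hsv[...,1]>90)
def st(n,m):
  q=P[m&(d>0)]
  if len(q): print(n,len(q),q.mean(0),np.percentile(q,[2,50,98],axis=0))
st("loop",r&(z>.13)&(z<.17)&(abs(y-.087)<.035)&(abs(x-.45)<.03))
st("T+nub seen",(z>.120)&(z<.155)&(abs(y-.087)<.03)&(x<.60)&(x>.47))
c,T=T_wc("scene"); im,d=ctrl.snapshot("scene")
P=np.stack([(uu-c["cx"])/c["fx"]*d,-(vv-c["cy"])/c["fy"]*d,-d],-1)@T[:3,:3].T+T[:3,3]
x,y,z=[P[...,i] for i in range(3)]
for k in (-1,1): st("T %d"%k,(z>.120)&(z<.145)&(abs(y-.085*k)<.025)&(x<.491)&(x>.47))
E
```

```text
time_s: 8.3
position: [0.4413, -0.0853, 0.1303]
ee_rot: [-0.034, 3.141, -0.0]
wrist_force: [0.0, 0.6, -3.1]
finger_gap: 0.0549
grasp_force: 42.8
time_s: 8.8
position: [0.4347, 0.0869, 0.1304]
ee_rot: [-0.036, 3.141, 0.001]
wrist_force: [0.5, 0.1, -3.7]
finger_gap: 0.0546
grasp_force: 43.5
shift [-0.0153 -0.0003  0.0004] roll 0.0038 pos [0.4347 0.0869 0.1304] F [ 0.5  0.1 -3.7] tilt [ 0.0003  0.0009 -1.    ]
loop 5104 [0.4388 0.0874 0.1555] [[0.4306 0.0607 0.1512]
 [0.4385 0.0879 0.1558]
 [0.4489 0.1115 0.1572]]
T+nub seen 696 [0.4796 0.0866 0.1321] [[0.478  0.0753 0.1278]
 [0.4794 0.0867 0.1326]
 [0.4821 0.0979 0.1353]]
T -1 50 [ 0.4829 -0.0851  0.1312] [[ 0.4788 -0.096   0.1261]
 [ 0.4821 -0.0854  0.1316]
 [ 0.49   -0.0716  0.1347]]
T 1 35 [0.4815 0.0834 0.131 ] [[0.4765 0.0759 0.1251]
 [0.4812 0.083  0.1315]
 [0.4893 0.0968 0.1347]]
```

```bash
python3 -m crank '[[[0.5,-0.012,0,0,0],[0.5,-0.024,0,0,0],[0.5,-0.036,0,0,0],[0.5,-0.048,0,0,0],[0.5,-0.056,0,0,0]]]'; python3 -m crank '[[[0.5,-0.009,0,0,0],[0.5,-0.018,0,0,0],[0.5,-0.027,0,0,0],[0.5,-0.036,0,0,0],[0.5,-0.042,0,0,0]]]'; python3 -c "
from h import *
go(.532,.0885,.115)"
```

```text
time_s: 9.4
position: [0.4928, 0.0852, 0.1304]
ee_rot: [-0.032, 3.141, -0.0]
wrist_force: [0.5, -0.1, -2.7]
finger_gap: 0.0548
grasp_force: 43.6
time_s: 9.9
position: [0.5347, 0.0867, 0.1303]
ee_rot: [-0.033, 3.141, -0.0]
wrist_force: [-0.1, -0.1, -3.1]
finger_gap: 0.0548
grasp_force: 43.6
shift [0.0026 0.0019 0.0153] roll 0.0023 pos [0.5347 0.0867 0.1303] F [-0.1 -0.1 -3.1] tilt [ 2.e-04 -0.e+00 -1.e+00]
```

```bash
python3 -m crank '[[[0.5,0,0.001,0.005,0],[0.5,0,0.001,0.010,0],[0.5,0,0.001,0.013,0],[0.5,0,0.001,0.0145,0],[0.5,0,0.001,0.0145,0]]]'
```

```text
time_s: 10.4
position: [0.5333, 0.0877, 0.1157]
ee_rot: [0.034, -3.141, -0.0]
wrist_force: [-0.6, 0.5, -1.4]
finger_gap: 0.0547
grasp_force: 43.7
```

```bash
python3 -m crank '[[[0.5,0,0,0.001,0],[0.7,0,0,0.001,0],[0.8,0,0,0.001,0],[0.95,0,0,0.001,0],[1,0,0,0.001,0]]]' 20; python3 -m crank '[[[1,0,0,-0.02,0],[1,0,0,-0.05,0],[1,0,0,-0.09,0],[1,0.01,0,-0.13,0],[1,0.02,0,-0.15,0]]]'; python3 -m crank '[[[1,0.01,-0.04,0,0],[1,0.02,-0.08,0,0],[1,0.03,-0.12,0,0],[1,0.03,-0.16,0,0],[1,0.03,-0.17,0,0]]]'
python3 - <<'E'
from h import *
np.set_printoptions(precision=4,suppress=True)
go(.483,-.0845,.125)
im,d=ctrl.snapshot("scene"); save("s2.png",cv2.resize(im[80:280,200:440],None,fx=3,fy=3))
E
```

```text
time_s: 10.9
position: [0.5341, 0.0876, 0.115]
ee_rot: [-0.033, 3.141, -0.0]
wrist_force: [0.3, -0.7, 0.2]
finger_gap: 0.0854
grasp_force: 0.0
time_s: 11.4
position: [0.5152, 0.0872, 0.2691]
ee_rot: [-0.033, 3.136, 0.0]
wrist_force: [-0.4, -0.1, 0.0]
finger_gap: 0.0857
grasp_force: 0.0
time_s: 11.9
position: [0.4872, -0.0867, 0.2652]
ee_rot: [-0.028, 3.141, -0.002]
wrist_force: [1.7, 0.2, -0.2]
finger_gap: 0.0859
grasp_force: 0.0
shift [0.0043 0.0025 0.1401] roll -0.0012 pos [ 0.4872 -0.0867  0.2652] F [ 1.7  0.2 -0.2] tilt [ 0.0008 -0.0016 -1.    ]
```

View pics/s2.png

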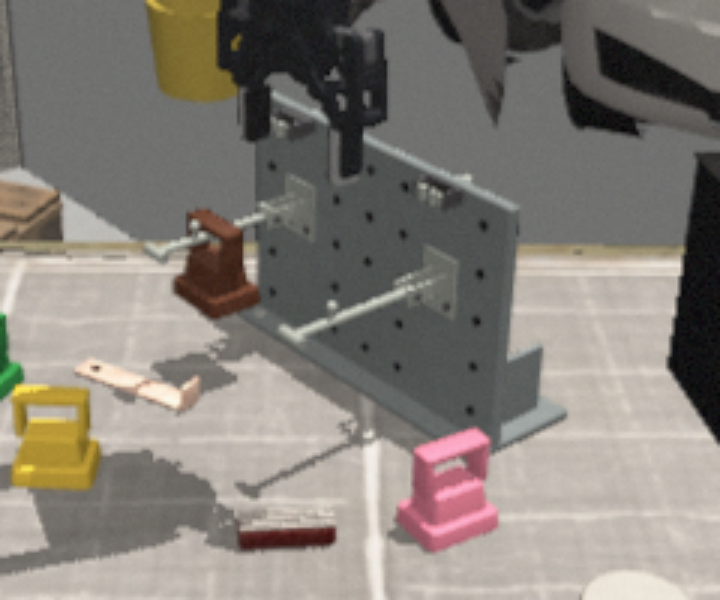

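The crop shows the plug hanging on the left hook behind its nub (crop px 215,250) and the right hook empty, with its T end at (290,330). Next I'll grip that T end.

```bash
python3 -m crank '[[[0.7,0.004,0.0025,0.05,0],[0.7,0.004,0.0025,0.1,0],[0.7,0.004,0.0025,0.125,0],[0.7,0.004,0.0025,0.140,0],[0.7,0.004,0.0025,0.140,0]]]' 25; python3 -m crank '[[[0.15,0,0,0,0],[0.15,0,0,0,0],[0.15,0,0,0,0],[0.15,0,0,0,0],[0.15,0,0,0,0]]]'; python3 -c "
from h import *
go(.483,-.084,.124)"
```

```text
time_s: 12.45
position: [0.4814, -0.0791, 0.122]
ee_rot: [0.035, -3.136, -0.004]
wrist_force: [-0.9, -0.5, 0.0]
finger_gap: 0.0597
grasp_force: 0.0
time_s: 12.95
position: [0.4845, -0.0826, 0.1266]
ee_rot: [-0.033, 3.138, -0.005]
wrist_force: [-0.8, -6.5, 0.8]
finger_gap: 0.023
grasp_force: 25.0
shift [ 0.0016 -0.0014  0.0026] roll 0.0022 pos [ 0.4845 -0.0826  0.1266] F [-0.8 -6.5  0.8] tilt [ 0.0031 -0.0034 -1.    ]
```

```bash
python3 -m crank '[[[0.15,-0.002,-0.0015,-0.022,0],[0.15,-0.009,-0.0015,-0.044,0],[0.15,-0.020,-0.0015,-0.063,0],[0.15,-0.034,-0.0015,-0.080,0],[0.15,-0.0515,-0.0015,-0.094,0]]]'; python3 -m crank '[[[0.15,-0.010,0,-0.0055,0],[0.15,-0.020,0,-0.010,0],[0.15,-0.030,0,-0.0137,0],[0.15,-0.037,0,-0.0155,0],[0.15,-0.037,0,-0.0155,0]]]'; python3 -c "
from h import *
go(.59,-.083,.236)"
```

```text
time_s: 13.45
position: [0.535, -0.0822, 0.2209]
ee_rot: [-0.033, 3.141, -0.003]
wrist_force: [0.3, -3.1, -4.3]
finger_gap: 0.0231
grasp_force: 24.8
time_s: 13.95
position: [0.5729, -0.0818, 0.2366]
ee_rot: [-0.033, 3.139, -0.004]
wrist_force: [-4.4, -5.4, 7.9]
finger_gap: 0.023
grasp_force: 26.3
shift [-0.0171 -0.0016  0.0006] roll 0.002 pos [ 0.5729 -0.0818  0.2366] F [-4.4 -5.4  7.9] tilt [ 0.0024 -0.0026 -1.    ]
```

```bash
python3 -m crank '[[[0.15,0,-0.001,-0.001,0],[0.15,0,-0.001,-0.001,0]]]' | grep -E "pos|wrist"; for i in 1; do python3 -m crank '[[[0.15,-0.002,0,-0.0006,0],[0.15,-0.002,0,-0.0006,0]]]'| grep -E "pos|wrist";  python3 -m crank '[[[0.15,-0.002,0,-0.0004,0],[0.15,-0.002,0,-0.0004,0]]]'| grep -E "pos|wrist"; done
```

```text
position: [0.5718, -0.0819, 0.2363]
wrist_force: [-3.4, -2.4, 5.8]
position: [0.5739, -0.0819, 0.2369]
wrist_force: [-3.1, -2.5, 6.8]
position: [0.5759, -0.0818, 0.2373]
wrist_force: [-3.8, -1.6, 6.3]
```

```bash
f(){ grep -E "pos|wrist"; }; python3 -m crank '[[[0.15,-0.002,0,-0.002,0],[0.15,-0.002,0,-0.002,0]]]' | f; python3 -m crank '[[[0.15,-0.002,0,-0.0004,0],[0.15,-0.002,0,-0.0004,0]]]'|f; python3 -m crank '[[[0.15,-0.002,0,-0.0003,0],[0.15,-0.002,0,-0.0003,0]]]'|f; python3 -m crank '[[[0.15,-0.0015,0,-0.0002,0],[0.15,-0.0015,0,-0.0002,0]]]'|f
```

```text
position: [0.5775, -0.0818, 0.2378]
wrist_force: [-2.8, -4.6, -1.3]
position: [0.5797, -0.0817, 0.2382]
wrist_force: [-2.1, -4.8, -1.6]
position: [0.5818, -0.0817, 0.2386]
wrist_force: [-2.9, -5.0, -0.8]
position: [0.5833, -0.0817, 0.2389]
wrist_force: [-2.3, -4.7, -0.9]
```

```bash
f(){ grep -E "pos|wrist"; }; python3 -m crank '[[[0.15,-0.002,0,-0.0002,0],[0.15,-0.002,0,-0.0002,0]]]' | f; python3 -m crank '[[[0.15,-0.002,0,-0.0001,0],[0.15,-0.002,0,-0.0001,0]]]'|f; python3 -m crank '[[[0.15,-0.0015,0,-0.0001,0],[0.15,-0.0015,0,-0.0001,0]]]'|f; python3 -m crank '[[[0.15,-0.0015,0,0,0],[0.15,-0.0015,0,0,0]]]'|f
```

```text
position: [0.5854, -0.0816, 0.2392]
wrist_force: [-1.6, -5.4, -0.6]
position: [0.5874, -0.0816, 0.2394]
wrist_force: [-2.2, -4.3, 0.0]
position: [0.589, -0.0816, 0.2396]
wrist_force: [-2.2, -5.0, -0.7]
position: [0.5905, -0.0816, 0.2397]
wrist_force: [-2.5, -5.6, 2.2]
```

```bash
f(){ grep -E "pos|wrist"; }; python3 -m crank '[[[0.15,-0.0015,0,0,0],[0.15,-0.0015,0,0,0]]]' | f; python3 -m crank '[[[0.15,-0.0015,0,0,0],[0.15,-0.0015,0,0,0]]]'|f; python3 -m crank '[[[0.15,-0.0015,0,0,0],[0.15,-0.0015,0,0,0]]]'|f
```

```text
position: [0.5921, -0.0816, 0.2399]
wrist_force: [-1.8, -4.5, 1.2]
position: [0.5936, -0.0815, 0.24]
wrist_force: [-1.8, -5.0, 0.9]
position: [0.5952, -0.0816, 0.2401]
wrist_force: [-3.0, -4.6, 2.5]
```

```bash
f(){ grep -E "pos|wrist"; }; python3 -m crank '[[[0.15,-0.0015,0,0,0],[0.15,-0.0015,0,0,0]]]' | f; python3 -m crank '[[[0.15,-0.0015,0,0,0],[0.15,-0.0015,0,0,0]]]'|f; python3 -m crank '[[[0.15,-0.001,0,0,0],[0.15,-0.001,0,0,0]]]'|f
```

```text
position: [0.5967, -0.0816, 0.2401]
wrist_force: [-3.0, -5.5, 1.1]
position: [0.5982, -0.0815, 0.2402]
wrist_force: [-1.6, -5.3, 1.2]
position: [0.5992, -0.0815, 0.2402]
wrist_force: [-1.8, -4.9, 3.1]
```

```bash
f(){ grep -E "pos|wrist"; }; python3 -m crank '[[[0.15,-0.0012,0,0,0],[0.15,-0.0012,0,0,0]]]' | f; python3 -m crank '[[[0.15,-0.0012,0,0,0],[0.15,-0.0012,0,0,0]]]'|f; python3 -m crank '[[[0.15,-0.0012,0,0,0],[0.15,-0.0012,0,0,0]]]'|f
```

```text
position: [0.6004, -0.0815, 0.2402]
wrist_force: [-3.0, -6.1, 2.0]
position: [0.6014, -0.0815, 0.2403]
wrist_force: [-2.8, -5.3, 2.1]
position: [0.602, -0.0815, 0.2402]
wrist_force: [-5.9, -5.2, 3.6]
```

```bash
f(){ grep -E "pos|wrist"; }; python3 -m crank '[[[0.15,-0.0007,0,0,0],[0.15,-0.0007,0,0,0]]]' | f; python3 -m crank '[[[0.15,-0.0006,0,0,0],[0.15,-0.0006,0,0,0]]]'|f
```

```text
position: [0.6022, -0.0815, 0.2402]
wrist_force: [-8.6, -5.3, 3.8]
position: [0.6032, -0.0815, 0.2402]
wrist_force: [-5.8, -5.4, 3.3]
```

```bash
f(){ grep -E "pos|wrist"; }; python3 -m crank '[[[0.15,-0.0005,0,0,0],[0.15,-0.0005,0,0,0]]]' | f; python3 -c "
from h import *
for i in range(1): print(ctrl.observe()['wrist_force'].round(1))"
```

```text
position: [0.6035, -0.0814, 0.2401]
wrist_force: [-6.2, -5.0, 3.2]
[-6.2 -5.   3.2]
```

```bash
f(){ grep -E "pos|wrist"; }; python3 -m crank '[[[0.15,-0.0005,0,0,0],[0.15,-0.0005,0,0,0]]]' | f;  python3 -m crank '[[[0.15,-0.0005,0,0,0],[0.15,-0.0005,0,0,0]]]' | f
```

```text
position: [0.6037, -0.0815, 0.2401]
wrist_force: [-8.6, -5.2, 4.7]
position: [0.6039, -0.0814, 0.2401]
wrist_force: [-9.7, -4.7, 4.7]
```

```bash
f(){ grep -E "pos|wrist"; }; python3 -m crank '[[[0.15,0.0015,0,0,0],[0.15,0.0015,0,0,0]]]' | f;  python3 -m crank '[[[0.15,0.001,0,0,0],[0.15,0.001,0,0,0]]]' | f;  python3 -m crank '[[[0.15,0.0005,0,0,0],[0.15,0.0005,0,0,0]]]' | f
```

```text
position: [0.6032, -0.0815, 0.2401]
wrist_force: [-4.3, -5.1, 2.9]
position: [0.6024, -0.0815, 0.2401]
wrist_force: [-5.4, -5.5, 2.6]
position: [0.6022, -0.0815, 0.2401]
wrist_force: [-3.4, -4.9, 1.6]
```

```bash
f(){ grep -E "pos|wrist"; }; python3 -m crank '[[[0.15,0.0007,0,0,0],[0.15,0.0007,0,0,0]]]' | f;  python3 -m crank '[[[0.15,0.0007,0,0,0],[0.15,0.0007,0,0,0]]]' | f;  python3 -m crank '[[[0.15,0.0007,0,0,0],[0.15,0.0007,0,0,0]]]' | f
```

```text
position: [0.6016, -0.0815, 0.2401]
wrist_force: [-2.8, -5.8, 1.6]
position: [0.6011, -0.0815, 0.2401]
wrist_force: [-2.2, -5.1, 1.0]
position: [0.6005, -0.0815, 0.2401]
wrist_force: [-1.8, -5.6, 2.6]
```

```bash
f(){ grep -E "pos|wrist"; }; python3 -m crank '[[[0.15,-0.002,0,0,0],[0.15,-0.0035,0,0,0],[0.15,-0.0045,0,0,0]]]' | f;  python3 -m crank '[[[0.15,-0.0006,0,0,0],[0.15,-0.0006,0,0,0]]]' | f;  python3 -m crank '[[[0.15,-0.0005,0,0,0],[0.15,-0.0005,0,0,0]]]' | f; python3 -c "
from h import *
im,d=ctrl.snapshot('wrist'); save('w5.png',im)"
```

```text
position: [0.6031, -0.0815, 0.24]
wrist_force: [-11.8, -5.5, 6.2]
position: [0.6043, -0.0814, 0.2401]
wrist_force: [-7.4, -4.2, 4.5]
position: [0.6045, -0.0814, 0.2401]
wrist_force: [-9.1, -5.7, 5.1]
```

View pics/w5.png

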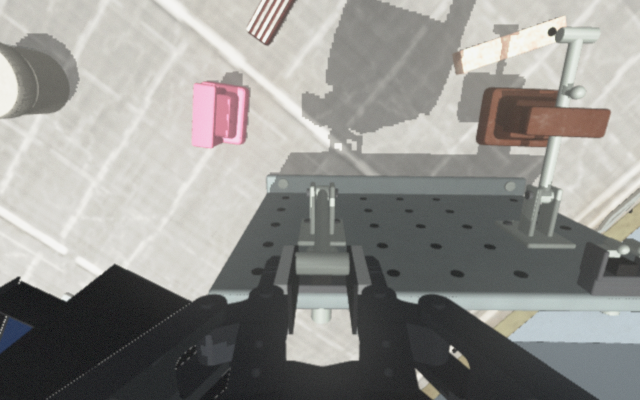

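```bash
f(){ grep -E "pos|wrist"; }; python3 -m crank '[[[0.15,-0.0005,0,0,0],[0.15,-0.0005,0,0,0]]]' | f;  python3 -m crank '[[[0.15,-0.0005,0,0,0],[0.15,-0.0005,0,0,0]]]' | f
```

```text
position: [0.6055, -0.0814, 0.2401]
wrist_force: [-4.1, -5.9, 2.4]
position: [0.606, -0.0814, 0.24]
wrist_force: [-6.6, -5.7, 3.3]
```

```bash
f(){ grep -E "pos|wrist"; }; python3 -m crank '[[[0.15,-0.0005,0,0,0],[0.15,-0.0005,0,0,0]]]' | f;  python3 -m crank '[[[0.15,-0.0005,0,0,0],[0.15,-0.0005,0,0,0]]]' | f; python3 -m crank '[[[0.15,-0.0004,0,0,0],[0.15,-0.0004,0,0,0]]]' | f
```

```text
position: [0.6061, -0.0814, 0.24]
wrist_force: [-8.2, -5.3, 4.6]
position: [0.6071, -0.0814, 0.24]
wrist_force: [-6.3, -5.3, 3.4]
position: [0.6079, -0.0814, 0.24]
wrist_force: [-3.6, -5.6, 2.1]
```

```bash
f(){ grep -E "pos|wrist"; }; python3 -m crank '[[[0.15,-0.0005,0,0,0],[0.15,-0.0005,0,0,0]]]' | f;  python3 -m crank '[[[0.15,-0.0005,0,0,0],[0.15,-0.0005,0,0,0]]]' | f
```

```text
position: [0.6083, -0.0814, 0.24]
wrist_force: [-4.2, -5.5, 2.1]
position: [0.6092, -0.0814, 0.2399]
wrist_force: [-3.2, -5.2, 1.2]
```

```bash
f(){ grep -E "pos|wrist"; }; python3 -m crank '[[[0.15,-0.0005,0,0,0],[0.15,-0.0005,0,0,0]]]' | f;  python3 -m crank '[[[0.15,-0.0005,0,0,0],[0.15,-0.0005,0,0,0]]]' | f;  python3 -m crank '[[[0.15,-0.0004,0,0,0],[0.15,-0.0004,0,0,0]]]' | f
```

```text
position: [0.6097, -0.0814, 0.2399]
wrist_force: [-2.1, -5.8, 0.9]
position: [0.6104, -0.0814, 0.2399]
wrist_force: [-1.4, -5.9, 0.2]
position: [0.6107, -0.0814, 0.2399]
wrist_force: [-2.2, -5.8, 0.8]
```

```bash
f(){ grep -E "pos|wrist"; }; python3 -m crank '[[[0.15,-0.0005,0,0,0],[0.15,-0.0005,0,0,0]]]' | f;  python3 -m crank '[[[0.15,-0.0005,0,0,0],[0.15,-0.0005,0,0,0]]]' | f;  python3 -m crank '[[[0.15,-0.0005,0,0,0],[0.15,-0.0005,0,0,0]]]' | f
```

```text
position: [0.6113, -0.0814, 0.2398]
wrist_force: [-1.2, -5.5, -0.1]
position: [0.6116, -0.0813, 0.2398]
wrist_force: [-2.0, -5.0, 0.2]
position: [0.6122, -0.0813, 0.2397]
wrist_force: [-2.8, -5.0, 0.1]
```

Force peaked and then fell away. Next is a gentle pull-back to test whether the clip holds.

```bash
f(){ grep -E "pos|wrist"; }; python3 -m crank '[[[0.15,0.001,0,0,0],[0.15,0.001,0,0,0]]]' | f;  python3 -m crank '[[[0.15,0.001,0,0,0],[0.15,0.001,0,0,0]]]' | f
```

```text
position: [0.6119, -0.0814, 0.2398]
wrist_force: [1.5, -5.2, -1.7]
position: [0.6109, -0.0814, 0.2399]
wrist_force: [1.1, -6.0, -1.1]
```

```bash
f(){ grep -E "pos|wrist"; }; python3 -m crank '[[[0.15,-0.001,0,0,0],[0.15,-0.002,0,0,0],[0.15,-0.0022,0,0,0]]]' | f;  python3 -m crank '[[[0.15,-0.0006,0,0,0],[0.15,-0.0006,0,0,0]]]' | f;  python3 -m crank '[[[0.15,-0.0006,0,0,0],[0.15,-0.0006,0,0,0]]]' | f
```

```text
position: [0.6125, -0.0813, 0.2398]
wrist_force: [-1.9, -5.3, -1.2]
position: [0.6131, -0.0813, 0.2397]
wrist_force: [-1.4, -5.9, -0.8]
position: [0.6137, -0.0813, 0.2396]
wrist_force: [-0.7, -5.6, -1.5]
```

```bash
f(){ grep -E "pos|wrist"; }; python3 -m crank '[[[0.15,-0.0006,0,0.0001,0],[0.15,-0.0006,0,0.0001,0]]]' | f;  python3 -m crank '[[[0.15,-0.0005,0,0.0001,0],[0.15,-0.0005,0,0.0001,0]]]' | f;  python3 -m crank '[[[0.15,-0.0005,0,0.0001,0],[0.15,-0.0005,0,0.0001,0]]]' | f
```

```text
position: [0.6145, -0.0813, 0.2395]
wrist_force: [0.2, -5.8, -1.1]
position: [0.615, -0.0813, 0.2395]
wrist_force: [0.3, -5.1, -0.9]
position: [0.6155, -0.0813, 0.2394]
wrist_force: [-0.1, -6.0, -0.1]
```

```bash
f(){ grep -E "pos|wrist"; }; python3 -m crank '[[[0.15,-0.0006,0,0.0001,0],[0.15,-0.0006,0,0.0001,0]]]' | f;  python3 -m crank '[[[0.15,-0.0005,0,0.0001,0],[0.15,-0.0005,0,0.0001,0]]]' | f;  python3 -m crank '[[[0.15,-0.0005,0,0.0001,0],[0.15,-0.0005,0,0.0001,0]]]' | f
```

```text
position: [0.616, -0.0813, 0.2394]
wrist_force: [-0.3, -6.5, 0.1]
position: [0.6163, -0.0813, 0.2393]
wrist_force: [-2.3, -5.3, 1.2]
position: [0.6165, -0.0813, 0.2393]
wrist_force: [-3.1, -4.8, 1.5]
```

```bash
f(){ grep -E "pos|wrist|gap|time"; }; python3 -m crank '[[[0.15,0.0008,0,0,0],[0.3,0.0008,-0.001,0,0],[0.4,0.0008,-0.001,0,0],[0.7,0.0008,-0.001,0,0],[0.8,0.0008,-0.001,0,0]]]' | f;  python3 -m crank '[[[0.8,0,0,-0.03,0],[0.8,0,0,-0.07,0],[0.8,0.04,0,-0.09,0],[0.8,0.08,0,-0.09,0],[0.8,0.10,0.05,-0.09,0]]]' | f
python3 - <<'E'
from h import *
np.set_printoptions(precision=4,suppress=True)
im,d=ctrl.snapshot("scene"); save("s3.png",cv2.resize(im[80:280,200:440],None,fx=3,fy=3))
c,T=T_wc("scene"); vv,uu=np.mgrid[0:400,0:640]
P=np.stack([(uu-c["cx"])/c["fx"]*d,-(vv-c["cy"])/c["fy"]*d,-d],-1)@T[:3,:3].T+T[:3,3]
x,y,z=[P[...,i] for i in range(3)]
m=(d>0)&(z>.225)&(z<.26)&(abs(y+.083)<.03)&(abs(x-.61)<.03); print(m.sum(),P[m].mean(0) if m.any() else "")
E
```

```text
time_s: 26.3
position: [0.616, -0.0812, 0.239]
wrist_force: [0.4, -0.0, -0.0]
finger_gap: 0.0622
time_s: 26.8
position: [0.515, -0.0407, 0.33]
wrist_force: [1.6, 1.4, 0.7]
finger_gap: 0.0685
67 [ 0.6051 -0.0838  0.239 ]
```

View pics/s3.png

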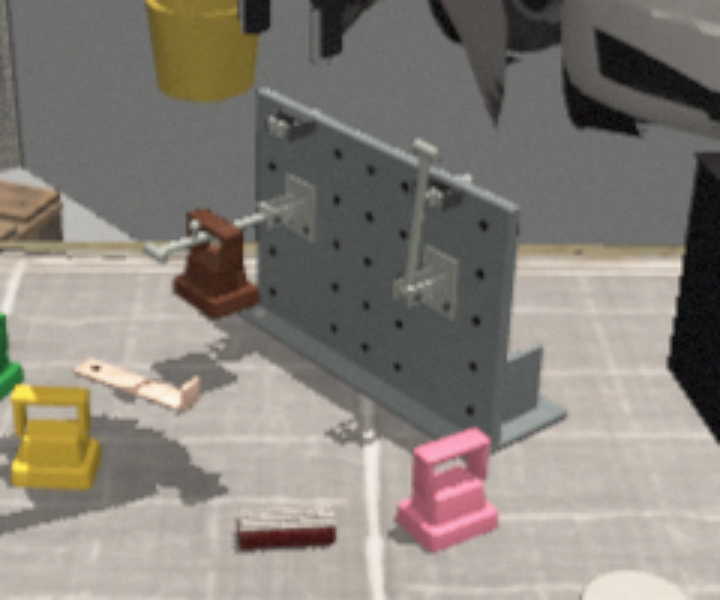

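The crop shows hook a standing upright by itself (T end at crop px 425,150) and the plug hanging on the left hook. The T measures x ≈ 0.606, yet the pads went to 0.6165, so they may have slipped. I'll check the seating by pressing gently with closed fingers.

```bash
python3 -m crank '[[[0,0,-0.015,0,0],[0,0,-0.030,0,0],[0,0,-0.042,0,0],[0,-0.02,-0.042,0,0],[0,-0.04,-0.042,0.02,0]]]' | grep gap; python3 -c "
from h import *
go(.575,-.0835,.240)
c,T=T_wc('wrist'); im,d=ctrl.snapshot('wrist')
vv,uu=np.mgrid[0:400,0:640]
P=np.stack([(uu-c['cx'])/c['fx']*d,-(vv-c['cy'])/c['fy']*d,-d],-1)@T[:3,:3].T+T[:3,3]
x,y,z=[P[...,i] for i in range(3)]
m=(d>0)&(z>.23)&(z<.26)&(abs(y+.083)<.03)&(abs(x-.605)<.02); q=P[m]; print(len(q),np.percentile(q,[2,50,98],axis=0).round(4) if len(q) else '')"
```

```text
finger_gap: -0.0
shift [-0.015  -0.0027  0.0719] roll -0.0005 pos [ 0.5595 -0.081   0.3118] F [-0.2  0.7 -0.6] tilt [ 0.0056 -0.0017 -1.    ]
0
```

```bash
f(){ grep -E "pos|wrist"; }; python3 -m crank '[[[0,-0.012,-0.002,0.03,0],[0,-0.012,-0.002,0.06,0],[0,-0.012,-0.002,0.072,0],[0,-0.012,-0.002,0.072,0]]]' | f; python3 -m crank '[[[0,-0.004,0,0,0],[0,-0.006,0,0,0],[0,-0.006,0,0,0]]]'|f;  python3 -m crank '[[[0,-0.003,0,0,0],[0,-0.003,0,0,0]]]'|f; python3 -m crank '[[[0,-0.002,0,0,0],[0,-0.002,0,0,0]]]'|f
```

```text
position: [0.5679, -0.0808, 0.2342]
wrist_force: [-0.4, -0.6, -0.4]
position: [0.5765, -0.0804, 0.2389]
wrist_force: [-0.0, 1.0, 0.6]
position: [0.5788, -0.08, 0.2377]
wrist_force: [0.5, -0.7, -0.3]
position: [0.5804, -0.0799, 0.2371]
wrist_force: [-1.3, 0.3, -0.4]
```

```bash
f(){ grep -E "pos|wrist"; }; for i in 1; do python3 -m crank '[[[0,-0.002,0,0,0],[0,-0.002,0,0,0]]]'|f;  python3 -m crank '[[[0,-0.002,0,0,0],[0,-0.002,0,0,0]]]'|f; python3 -m crank '[[[0,-0.002,0,0,0],[0,-0.002,0,0,0]]]'|f;  python3 -m crank '[[[0,-0.0015,0,0,0],[0,-0.0015,0,0,0]]]'|f; done
```

```text
position: [0.5824, -0.0799, 0.2369]
wrist_force: [-0.6, 0.3, 0.1]
position: [0.5844, -0.0799, 0.237]
wrist_force: [0.8, 0.6, 0.5]
position: [0.5865, -0.0798, 0.237]
wrist_force: [-0.5, -0.9, 0.9]
position: [0.5879, -0.0798, 0.237]
wrist_force: [-0.5, 0.1, 0.4]
```

```bash
f(){ grep -E "pos|wrist"; }; for i in 1; do python3 -m crank '[[[0,-0.001,0,0,0],[0,-0.001,0,0,0]]]'|f;  python3 -m crank '[[[0,-0.001,0,0,0],[0,-0.001,0,0,0]]]'|f; python3 -m crank '[[[0,-0.001,0,0,0],[0,-0.001,0,0,0]]]'|f;  python3 -m crank '[[[0,-0.0008,0,0,0],[0,-0.0008,0,0,0]]]'|f; done
```

```text
position: [0.5888, -0.0798, 0.237]
wrist_force: [-0.9, 0.2, 1.3]
position: [0.5898, -0.0798, 0.237]
wrist_force: [0.2, -0.0, -0.3]
position: [0.5909, -0.0798, 0.237]
wrist_force: [-0.2, -0.5, 0.0]
position: [0.5916, -0.0797, 0.237]
wrist_force: [-0.4, -0.3, 0.9]
```

```bash
f(){ grep -E "pos|wrist"; }; for i in 1; do python3 -m crank '[[[0,-0.001,0,0,0],[0,-0.001,0,0,0]]]'|f;  python3 -m crank '[[[0,-0.001,0,0,0],[0,-0.001,0,0,0]]]'|f; python3 -m crank '[[[0,-0.001,0,0,0],[0,-0.001,0,0,0]]]'|f;  done
```

```text
position: [0.5926, -0.0797, 0.237]
wrist_force: [0.4, -0.5, -0.5]
position: [0.5933, -0.0797, 0.2369]
wrist_force: [-2.8, -0.0, 1.0]
position: [0.5937, -0.0797, 0.2368]
wrist_force: [-5.2, -0.3, 2.5]
```

```bash
f(){ grep -E "pos|wrist"; }; for i in 1; do python3 -m crank '[[[0,-0.0007,0,0,0],[0,-0.0007,0,0,0]]]'|f;  python3 -m crank '[[[0,-0.0006,0,0,0],[0,-0.0006,0,0,0]]]'|f; python3 -m crank '[[[0,-0.0005,0,0,0],[0,-0.0005,0,0,0]]]'|f; done
```

```text
position: [0.594, -0.0797, 0.2368]
wrist_force: [-7.8, -0.3, 2.8]
position: [0.5941, -0.0797, 0.2368]
wrist_force: [-9.3, -0.1, 4.7]
position: [0.5943, -0.0797, 0.2368]
wrist_force: [-10.6, 0.2, 4.3]
```

The T is stiff up to 10.6 N with no further give, which is above the 4–8 N snap force, so the ball is in the clip and on its stop. I'll back off and check.

```bash
f(){ grep -E "time|pos|wrist"; }; python3 -m crank '[[[0,0.005,0,0,0],[0,0.02,0,0,0],[0,0.04,0,-0.03,0],[0,0.07,0,-0.07,0],[0,0.1,0,-0.1,0]]]'|f; python3 -m crank '[[[0,0.02,0,-0.02,0],[0,0.02,0,-0.02,0],[0,0.02,0,-0.02,0],[0,0.02,0,-0.02,0],[0,0.02,0,-0.02,0]]]'|f
python3 - <<'E'
from h import *
for cam in ["scene","top"]:
    im,d=ctrl.snapshot(cam); c,T=T_wc(cam); vv,uu=np.mgrid[0:400,0:640]
    if cam=="scene": save("s4.png",cv2.resize(im[80:280,200:440],None,fx=3,fy=3))
    P=np.stack([(uu-c["cx"])/c["fx"]*d,-(vv-c["cy"])/c["fy"]*d,-d],-1)@T[:3,:3].T+T[:3,3]
    x,y,z=[P[...,i] for i in range(3)]
    m=(d>0)&(z>.228)&(z<.26)&(abs(y+.083)<.03)&(abs(x-.61)<.03); print(cam,m.sum(),P[m].mean(0).round(4) if m.any() else "")
E
```

```text
time_s: 31.8
position: [0.4961, -0.0818, 0.339]
wrist_force: [-0.1, -0.5, 0.9]
time_s: 32.3
position: [0.4765, -0.082, 0.3552]
wrist_force: [-0.7, 0.5, -0.5]
scene 59 [ 0.6054 -0.084   0.2402]
top 0
```

View pics/s4.png

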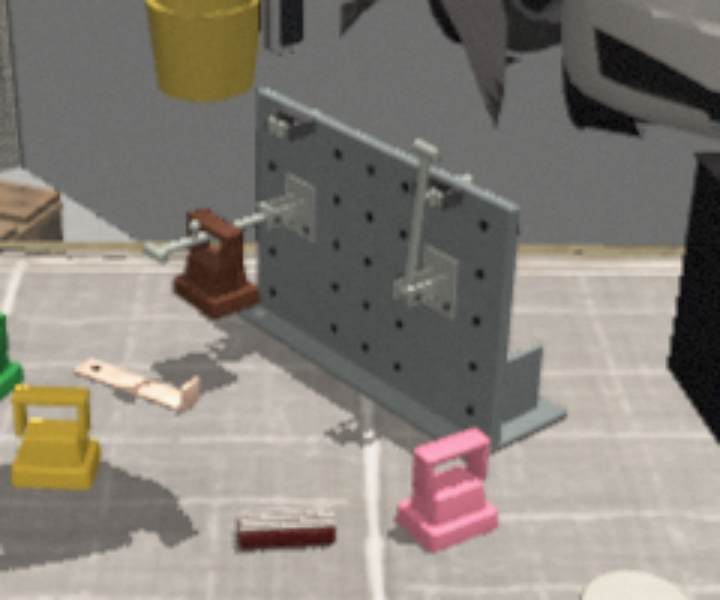

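The crop shows the plug hanging freely on the left hook (215,255) and the right hook folded and staying up (T end at 425,150). The loose things are where they were, so I'm handing in.

```bash
python3 -c "
from station import ctrl
print(ctrl.close_job())"
```

```text
the job is handed in; nothing more can be done
None
```

The job is handed in at about 32 s: the plug hangs by its loop on the left hook, the emptied right hook is folded up and stays there by itself (pressed to about 12 N at most), and the loose things I could see had not moved.

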